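# Close up the lathe's drive housing

### The job

Close up the lathe's drive housing: first take the chuck key that was left inside and lay it (do not drop it) in the tool tray while the cover is still open; then shut the cover fully and turn its wing knob a quarter turn clockwise to the stop so that the hidden tongue lies square behind the frame edge. Last, push the center pin of every rivet that still stands proud flush with its head, and leave the other things on the bench where they are.

Things in the scene. Friction and masses are not known exactly. Their poses are not given: they have to be found in the camera images.
- housing: grey painted steel drive housing bolted to the bench, an open-topped box 170 mm (its x) by 230 mm (its y) by 70 mm high on a foot plate 210 x 250 x 6 mm; it does not move. Origin at the centre of its underside on the bench, z up; its -x side is the near side, towards the robot. Mouth: 137 mm in x (from x = -67 to +70 mm) by 170 mm in y (+-85 mm); inner floor 30 mm above the bench, rim 70 mm above the bench; the near frame edge is 6 mm thick
- cover (a joint): angle of the housing's cover in rad: 0 closed flat on the rim, about 1.57 standing upright, 1.9 the stop. The cover is a plate 165 mm (from the hinge) x 224 mm x 4 mm, hinged along the housing's far (+x) side; a stiff friction hinge (0.35 N m) keeps it at any angle. It starts standing open, near upright
- cover_hinge (a point): middle of the hinge axis, on the level of the cover's underside, at x = +80 mm, z = 70 mm of the housing. Its axes turn with the cover: y along the hinge axis, -x from the hinge to the cover's free edge, z out of the cover's outer face (up when closed); the outer face is at z = 4 mm and the free edge at x = -165 mm in this frame
- push_l (a point): bare spot on the cover's outer face near the free edge, 142 mm from the hinge and 50 mm to the +y side of its middle, with some 50 mm of free width between wing knob and near left rivet; axes as cover_hinge
- push_r (a point): the same spot 50 mm to the -y side of the middle; axes as cover_hinge
- wing (a joint): angle of the wing knob in rad: about 0.1 to 0.35 at the start (blade and tongue along the free edge, unlatched), grows as it is turned clockwise seen from above the closed cover, stop at 1.571: blade square to the near edge, tongue under the frame edge. Stiff by 0.06 N m; it stays where it is left. The 32 mm tongue under the cover passes below the 6 mm thick near edge of the frame only with the cover closed, and then keeps it shut
- wing_grip (a point): wing knob of black plastic on the cover's middle, 129 mm from the hinge: an upright blade 10 mm thick (its x), 44 mm long (its y), from 5 to 24 mm above the cover's outer face, over a disc of 28 mm diameter, 5 mm high. This point is on the turning axis 15 mm above the cover's outer face; axes turn with the knob, z along the turning axis out of the cover
- key_mid (a point): chuck key of bare steel, left lying in the housing: round shaft 13 mm thick, 90 mm long with its square tip, and a crossbar 13 mm thick, 64 mm long at one end; 0.2 kg. This point is on the shaft near the centre of mass, half-way up (6.5 mm over what it lies on), 30 mm from the crossbar's axis; x along the shaft away from the crossbar (the tip ends 60 mm on), y along the crossbar, z up
- tray: open tool tray of dark sheet steel, 190 mm (its x) x 140 mm (its y), walls 4 mm thick and 22 mm high, inner floor 4 mm above the bench; fixed. Origin at the centre of its underside. It stands on the left or the right of the housing; on the other side is a round lathe chuck, 100 mm wide, 65 mm high. A steel lathe centre, 30 mm wide and 55 mm high, stands in its +x half (about x = +60 mm); the -x half is free
- pin_nl (a joint): how far the near left rivet's center pin is pressed in, in m: 0 = standing 9 mm proud of the rivet's head, 0.009 = flush (stop at 0.0095). It starts 6 to 9 mm proud. Needs about 6 N all the way and stays where it is left.
- rivet_nl (a point): near left plastic push rivet in the cover (+y side, by the free edge): black round head of 22 mm diameter, 3 mm high, with a center pin of 9 mm diameter standing up out of it. This point is the middle of the head's top, 7 mm above the cover's underside, where the pin's top is when flush; axes as cover_hinge
- pin_nr (a joint): how far the near right rivet's center pin is pressed in, in m: 0 = standing 9 mm proud of the rivet's head, 0.009 = flush (stop at 0.0095). It starts 6 to 9 mm proud. Needs about 6 N all the way and stays where it is left.
- rivet_nr (a point): near right plastic push rivet in the cover (-y side, by the free edge): black round head of 22 mm diameter, 3 mm high, with a center pin of 9 mm diameter standing up out of it. This point is the middle of the head's top, 7 mm above the cover's underside, where the pin's top is when flush; axes as cover_hinge
- pin_rl (a joint): how far the rear left rivet's center pin is pressed in, in m: 0 = standing 9 mm proud of the rivet's head, 0.009 = flush (stop at 0.0095). It may start anywhere from 9 mm proud to flush. Needs about 6 N all the way and stays where it is left.
- rivet_rl (a point): rear left plastic push rivet in the cover (+y side, nearer the hinge): black round head of 22 mm diameter, 3 mm high, with a center pin of 9 mm diameter standing up out of it. This point is the middle of the head's top, 7 mm above the cover's underside, where the pin's top is when flush; axes as cover_hinge
- pin_rr (a joint): how far the rear right rivet's center pin is pressed in, in m: 0 = standing 9 mm proud of the rivet's head, 0.009 = flush (stop at 0.0095). It may start anywhere from 9 mm proud to flush. Needs about 6 N all the way and stays where it is left.
- rivet_rr (a point): rear right plastic push rivet in the cover (-y side, nearer the hinge): black round head of 22 mm diameter, 3 mm high, with a center pin of 9 mm diameter standing up out of it. This point is the middle of the head's top, 7 mm above the cover's underside, where the pin's top is when flush; axes as cover_hinge
- centre: steel lathe centre, 30 mm wide, 55 mm high, standing in the tray; a bystander, to be left alone; origin at its underside
- tin: round wax tin, 52 mm wide, 55 mm high, just in front of the housing's near side; a bystander, to be left alone; origin at its underside
- bowl: dark turned bowl, 96 mm wide, 45 mm high, behind the housing; a bystander, to be left alone; origin at its underside
- gouge: 220 mm turning tool lying on the bench; a bystander, to be left alone; origin at its underside
- spindle: turned wooden spindle, 44 mm wide, 90 mm high, standing; a bystander, to be left alone; origin at its underside

How it is judged:
By the outcome, as a careful person would: the job done as asked, in the order asked, and still so for the second after the job is handed in, with the robot touching nothing.
It also fails if it takes over 72 s, if anything falls off the work surface, if the arm or the gripper's body presses on something with over 40 N, if the wrist force passes 120 N, or if a joint passes its speed limit or range.

### The arm

A 6-joint arm with a two-finger parallel gripper is mounted at the origin on the work surface. World frame = base frame: x ahead of the robot, y to its left, z up, the work surface at z = 0. Lengths are in m, angles in rad, forces in N, time in s.
With the tool pointing down it reaches from about 0.25 to 0.725 m from the base axis. Payload 4 kg.
Tool frame: the origin (TCP) lies between the finger pads; the fingertips stand 22 mm ahead of it and the grasp point (between the pads) lies 3 mm ahead of it; z points along the fingers, y is the line along which they close (so a half turn about z gives the same grasp; the last joint's range is limited). The gripper opens to 85 mm and grips with 20 to 120 N. Pads are 22 mm wide; open, the fingers measure 114 mm over their backs; the gripper's body (76 mm by 85 mm) begins 54 mm behind the grasp point. The pads swing forward as they close: fully open they stand 13 mm farther back than shut.
Start: joints at [1.187, 0.241, 0.005, 1.335, 0, 1.571], TCP at [0.187, 0.464, 0.253] pointing down, gripper open.
Joint ranges: [-2.72, 2.72], [-1.05, 1.87], [-1.09, 1.28], [-1.99, 2.15], [-1.42, 1.44], [-3.14, 3.14]. Speed limits (rad/s): [2.79, 2.79, 3.14, 3.14, 3.14, 3.14].

### API

Orientations are given as a unit quaternion [w, x, y, z].
In Python, from workcell import get_state, capture, job_done gives the robot as it stands.
- The arm moves only by the tool send_rows, never from a script. Its argument "steps" is text: rows parted by semicolons, each of 4 numbers parted by spaces: the shift along the world's x, y, z in cm, then the turn about the world's z in degrees. In form: tx ty tz turn; .... A call has 1 to 5 rows; each row is the pose to reach, as a shift and turn from the pose commanded when the call began; what a row does not reach only later rows make up. A row lasts 1/12 s, in which the tool goes at most 41.7 mm and 7.16 degrees, less where a joint would pass 70% of its speed; a pose out of reach is approached as far as the arm can. A call with a gripper value outside its range is refused whole. "jaw" is the closure in counts, from 0 (fully open) to 255 (shut), set as the call begins (left out, the last holds). The fingers move at their own pace and stop on an object; "force" is the grip in N (left out, the last holds). Time passes only in rows, so rows that repeat a pose let the fingers close. It gives the time, the measured TCP pose, the force, the opening and the grip force at its end, in the units of the state.
- get_state(): the state, without advancing time (a new reading comes with each control period).
- capture(name): name is "side" or "top"; returns a dict with "pixels" (480x640x3 uint8, red, green, blue), "fx", "fy", "cx", "cy" (pixels), "k1" (the pictures are not rectified: a ray, as slopes to the right and down, at radius r is drawn at 1 + k1 r^2 times it, then the intrinsics apply), "T" (4x4, takes a point from camera to world coordinates). Camera axes: x right, y down, z forward; pixel columns grow to the right and rows downward; lengths in m; the calibration is good to about 2 mm. A picture is of the moment at which its call begins. There is no depth.
- job_done(): hands the job in; it is judged then, once.
The state is a dict: "time": time; "joint_pos": joint angles; "qd": joint speeds; "tau": joint torques, N m; "position": TCP position; "eef_rot": TCP orientation; "wrist_force": force on the tool from outside, world axes, zero at the start; "torque": the same for the moment, N m; "opening": opening from 0.0 (shut) to 1.0 (fully open); "finger_force": force on a finger pad.
Only numpy, scipy, OpenCV 4.12 (cv2) and the standard library are available. Lean on these libraries where they do the work, as an engineer would, in place of code of your own. Each camera call takes 0.05 s, during which the arm holds its last target. There are 200 camera calls.

## Working session

There is one attempt and no reset: what is moved stays moved. The work goes in short steps, Python scripts to look and compute and a tool call to move; the robot and the scene stay as the last step left them, time stands still between calls to the robot, and variables do not carry over. Pictures are saved under pics/ and viewed, at most 10 in all, crops included, and the job is handed in when it is done.

Besides the shell and the picture viewer there is one more tool, called as name(argument=value, ...) on one line, values as JSON. send_rows: Moves the arm, as the interface text tells. Its arguments: {"type":"object","properties":{"steps":{"type":"string"},"jaw":{"type":"number"},"force":{"type":"number"}},"required":["steps"]}

```bash
mkdir -p pics; ls; cat > h.py <<'E'
import numpy as np, cv2
from workcell import get_state, capture, job_done
def snap(n,f):
    c=capture(n); cv2.imwrite(f'pics/{f}.png',cv2.cvtColor(c['pixels'],cv2.COLOR_RGB2BGR))
    np.savez(f'pics/{f}.npz',**c); return c
def load(f): return np.load(f'pics/{f}.npz')
def KD(c): return np.array([[c['fx'],0,c['cx']],[0,c['fy'],c['cy']],[0,0,1.]]),np.array([float(c['k1']),0,0,0])
def ray(c,uv):
    K,D=KD(c); p=cv2.undistortPoints(np.array([[uv]],float),K,D)[0,0]
    T=c['T']; return T[:3,3],T[:3,:3]@np.array([p[0],p[1],1])
def onz(c,uv,z):
    o,d=ray(c,uv); return o+d*(z-o[2])/d[2]
def proj(c,P):
    T=np.linalg.inv(c['T']); P=np.atleast_2d(P); K,D=KD(c)
    return cv2.projectPoints(P@T[:3,:3].T+T[:3,3],np.zeros(3),np.zeros(3),K,D)[0][:,0]
def crop(f,x,y,w,h,s,o):
    i=cv2.imread(f'pics/{f}.png')[y:y+h,x:x+w]; cv2.imwrite(f'pics/{o}.png',cv2.resize(i,None,fx=s,fy=s,interpolation=cv2.INTER_CUBIC))
E
python3 - <<'E'
from h import *
for n in('top','side'):
    c=snap(n,n+'0'); print(n,c['T'].round(3).tolist(),c['fx'],c['k1'])
print(get_state())
E
```

```text
pics
top [[-0.004, -0.996, 0.091, 0.506], [-1.0, 0.007, 0.03, -0.027], [-0.03, -0.091, -0.995, 0.866], [0.0, 0.0, 0.0, 1.0]] 433.4463383500711 -0.1049141205956483
side [[0.722, -0.518, 0.459, 0.095], [-0.692, -0.537, 0.483, -0.471], [-0.003, -0.666, -0.746, 0.824], [0.0, 0.0, 0.0, 1.0]] 517.6530041897572 -0.13434885316243594
{'time': 0.1, 'joint_pos': array([ 1.18696564e+00,  2.41331566e-01,  3.88044193e-03,  1.33521138e+00,
       -1.64063159e-05,  1.57080389e+00]), 'qd': array([ 1.76773465e-03,  1.87181412e-04,  2.07258435e-03, -2.88404479e-03,
        3.99450985e-05,  1.43712200e-04]), 'tau': array([-6.00293624e-04, -3.73137760e+01,  2.53009683e+01,  1.08616805e-02,
       -4.33660318e-05,  7.03668633e-06]), 'position': array([0.18704762, 0.46313577, 0.25251318]), 'eef_rot': array([-1.69920376e-04,  1.90743047e-01,  9.81639557e-01, -9.17521072e-04]), 'wrist_force': array([ 1.02757467, -0.06930282, -1.10871866]), 'torque': array([-0.01193668,  0.02984503, -0.03077096]), 'finger_force': 0.0, 'opening': 0.9990689175064937}
```

View pics/top0.png

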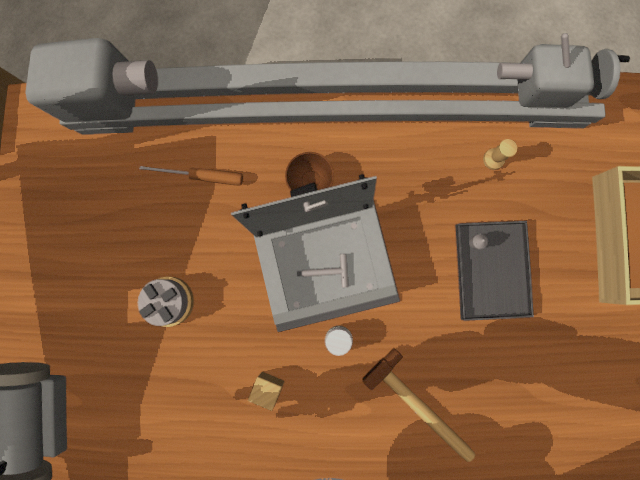

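View pics/side0.png

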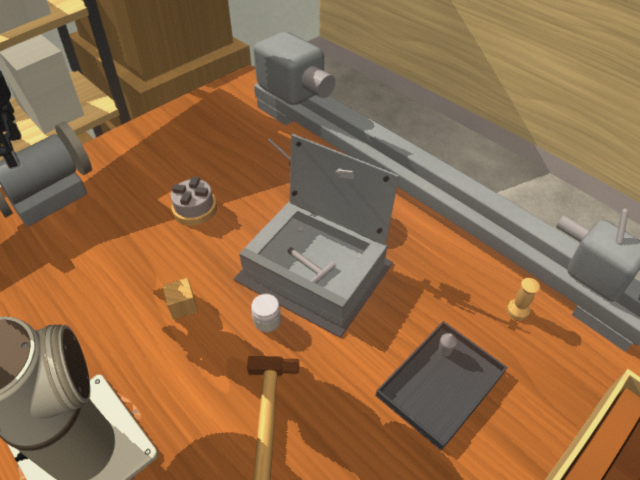

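```bash
python3 - <<'E'
from h import *
crop('top0',225,145,190,190,3.15,'ct'); crop('side0',225,130,185,210,2.85,'cs')
a=cv2.imread('pics/ct.png');b=cv2.imread('pics/cs.png');print(a.shape,b.shape)
E
```

```text
(598, 598, 3) (598, 527, 3)
```

View pics/ct.png

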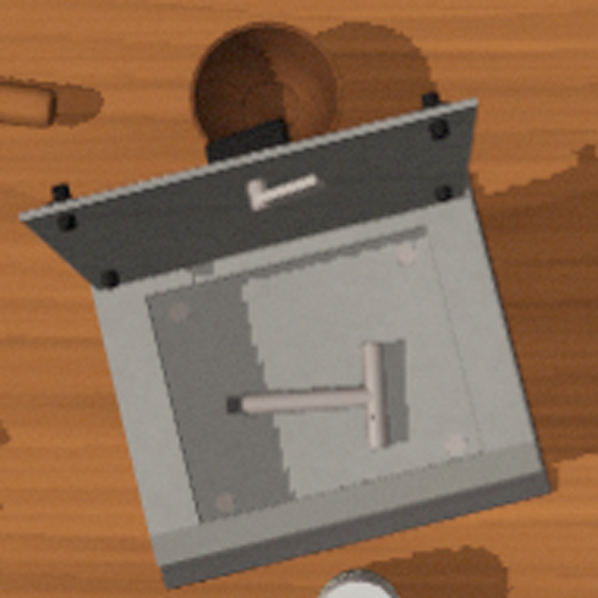

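View pics/cs.png

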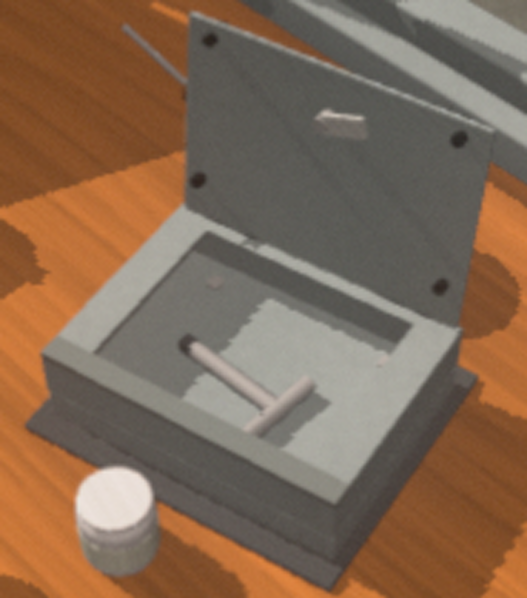

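```bash
cat > fit.py <<'E'
from h import *
from scipy.optimize import least_squares
t,s=load('top0'),load('side0')
T=lambda u,v:(225+u/3.147,145+v/3.147)
S=lambda u,v:(225+u/2.849,130+v/2.848)
H=[(t,T(200,522),(-67,85,70)),(t,T(482,455),(-67,-85,70)),(t,T(148,298),(70,85,70)),(t,T(163,567),(-85,115,70)),(t,T(548,471),(-85,-115,70)),
(s,S(205,233),(70,85,70)),(s,S(412,322),(70,-85,70)),(s,S(93,352),(-67,85,70)),(s,S(340,502),(-85,-115,70)),(s,S(43,353),(-85,115,70)),(s,S(25,425),(-105,125,6)),(s,S(335,590),(-105,-125,6))]
C=[(t,T(22,217),112),(t,T(477,102),-112),(s,S(190,13),112),(s,S(493,131),-112)]
def W(p,P):
    c,q=np.cos(p[2]),np.sin(p[2]); x,y,z=np.array(P)/1000; return np.array([p[0]+c*x-q*y,p[1]+q*x+c*y,z])
def cov(th,P): # cover frame -> housing
    x,y,z=P; return (80+x*np.cos(th)+z*np.sin(th), y, 70-x*np.sin(th)+z*np.cos(th))
if __name__=='__main__':
    def res(p): return np.concatenate([proj(c,W(p,P))[0]-uv for c,uv,P in H]+[proj(c,W(p,cov(p[3],(-165,y,2))))[0]-uv for c,uv,y in C])
    r=least_squares(res,[.47,-.03,.2,1.5],loss='soft_l1'); p=r.x; print(p.round(4)); print(res(p).reshape(-1,2).round(1).tolist()); np.save('p.npy',p)
    f=lambda u,v,z:onz(t,T(u,v),z)
    tip,j,a,b=f(228,405,.0365),f(374,396,.0365),f(374,342,.0365),f(377,447,.0365)
    print('key tip',tip,'cross',j,a,b, np.hypot(*(tip-j)[:2]),np.hypot(*(a-b)[:2]))
    print('tray',[onz(t,q,.022).round(3) for q in[(458,224),(528,221),(534,317),(462,320)]])
    print('centre',onz(t,(480,241),.05),'tin',onz(t,(338,341),.055),'bowl',onz(t,(309,174),.04),'spindle',onz(t,(508,148),.09))
    for n,P in [('wing',(-129,0,19)),('pl',(-142,50,4)),('pr',(-142,-50,4))]:
        print(n,W(p,cov(p[3],P)).round(4),W(p,cov(0,P)).round(4))
    print('free',W(p,cov(p[3],(-165,0,4))),'hinge',W(p,(80,0,70)))
    print('tongue',(onz(t,T(257,193),.19)-onz(t,T(316,180),.19)).round(3))
    for u,v in[(67,222),(440,129),(110,280),(444,193)]:
        # intersect with cover plane
        from scipy.optimize import fsolve
        g=lambda q:proj(t,W(p,cov(p[3],(q[0],q[1],-2))))[0]-T(u,v)
        print('rivet',fsolve(g,[-100,0]).round(1))
E
python3 fit.py
```

```text
[0.5298 0.005  0.249  1.6789]
[[0.7, -0.1], [1.1, -2.0], [-0.7, -1.0], [-1.0, -0.7], [-1.4, -1.7], [0.4, -0.6], [0.8, 1.0], [-0.2, 1.2], [-1.0, 1.3], [-0.8, 0.6], [-0.7, 0.5], [-1.1, 0.4], [-0.7, 0.4], [0.3, -1.1], [-0.7, 0.3], [0.7, 0.6]]
key tip [0.51190696 0.05923576 0.0365    ] cross [ 0.51700761 -0.02959288  0.0365    ] [ 0.54980346 -0.02981323  0.0365    ] [ 0.48618356 -0.03120884  0.0365    ] 0.0889749621766486 0.06363520263238688
tray [array([ 0.607, -0.255,  0.022]), array([ 0.613, -0.396,  0.022]), array([ 0.424, -0.401,  0.022]), array([ 0.421, -0.258,  0.022])]
centre [ 0.57126588 -0.28817375  0.05      ] tin [ 0.38704384 -0.01794298  0.055     ] bowl [0.70527705 0.0368849  0.04      ] spindle [ 0.74061322 -0.3358235   0.09      ]
wing [0.6391 0.0328 0.1962] [ 0.4823 -0.0071  0.089 ]
pl [0.6137 0.0779 0.2107] [0.4574 0.0382 0.074 ]
pr [ 0.6383 -0.019   0.2107] [ 0.482  -0.0587  0.074 ]
free [0.62839547 0.03006771 0.23360582] hinge [0.60729224 0.02470215 0.07      ]
tongue [-0.006  0.03   0.   ]
rivet [-153.1   92.6]
rivet [-145.8  -92.8]
rivet [-23.2  99.8]
rivet [-22.9 -98.1]
```

Top view: housing centre ≈(0.530, 0.005), yaw 0.249, cover at 1.68 rad. The key lies along world y at ≈(0.515, 0), and the tray is on the right with its near half free.

send_rows(steps="2.2 -3.1 0 -4.3; 4.4 -6.2 0 -8.6; 6.6 -9.3 0 -12.9; 8.8 -12.4 0 -17.3; 11 -15.5 0 -21.6", jaw=150, force=40)

```text
time: 0.52
position: [0.2975, 0.307, 0.2529]
eef_rot: [-0.0, 0.373, 0.928, -0.0]
wrist_force: [0.6, -0.7, 0.1]
opening: 0.41
finger_force: 0.0
```

send_rows(steps="2.2 -3.1 0 -4.3; 4.4 -6.2 0 -8.6; 6.6 -9.3 0 -12.9; 8.8 -12.4 0 -17.3; 11 -15.5 0 -21.6")

```text
time: 0.93
position: [0.4076, 0.1518, 0.2531]
eef_rot: [-0.0, 0.54, 0.841, -0.0]
wrist_force: [1.1, 0.2, -0.1]
opening: 0.414
finger_force: 0.0
```

send_rows(steps="2.2 -3.1 0 -4.3; 4.4 -6.2 0 -8.6; 6.6 -9.3 0 -12.9; 8.8 -12.4 0 -17.3; 10.9 -15.4 0 -21.5")

```text
time: 1.35
position: [0.5168, -0.0023, 0.2529]
eef_rot: [-0.0, 0.688, 0.726, -0.0]
wrist_force: [0.2, 1.4, -0.5]
opening: 0.412
finger_force: 0.0
```

send_rows(steps="0 0 -4 0; -0.2 0.2 -8 0; -0.2 0.2 -12 0; -0.2 0.2 -15 0; -0.2 0.2 -17.5 0")

```text
time: 1.77
position: [0.5121, 0.0014, 0.0751]
eef_rot: [-0.002, 0.687, 0.727, -0.002]
wrist_force: [0.7, 0.7, -0.1]
opening: 0.414
finger_force: 0.0
```

send_rows(steps="0 0 -0.5 0; 0 0 -1 0; 0 0 -1.5 0; 0 0 -1.9 0; 0 0 -1.9 0")

```text
time: 2.18
position: [0.515, 0.0017, 0.06]
eef_rot: [0.001, 0.686, 0.727, 0.001]
wrist_force: [0.6, 0.2, 0.2]
opening: 0.412
finger_force: 0.0
```

```bash
python3 - <<'E'
from h import *
snap('side','g1');crop('g1',240,190,160,150,3.9,'g1c'); print(get_state()['position'],get_state()['wrist_force'])
E
```

```text
[0.51503653 0.00168205 0.06029471] [ 0.04516179  0.53501802 -0.78784057]
```

View pics/g1c.png

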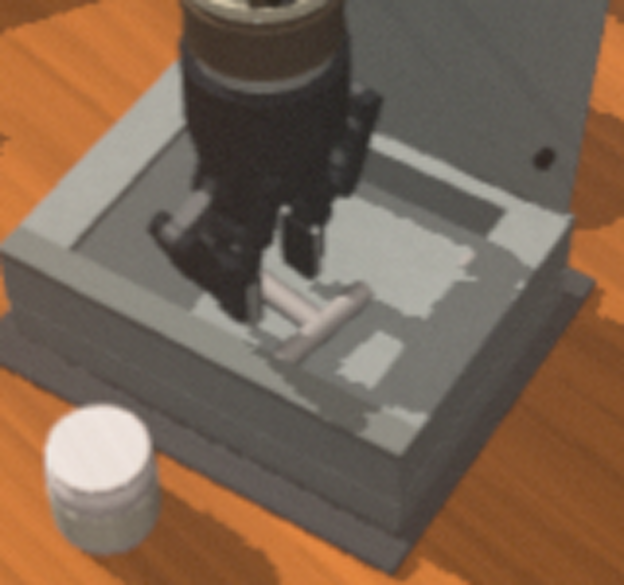

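The fingers straddle the shaft (shaft enters between tips at crop ≈(270,290)). Lower 5 mm, grip and lift.

send_rows(steps="0 0 -0.3 0; 0 0 -0.5 0; 0 0 -0.5 0")

```text
time: 2.48
position: [0.5143, 0.0016, 0.0544]
eef_rot: [0.0, 0.686, 0.727, 0.0]
wrist_force: [-0.1, -0.6, -0.4]
opening: 0.413
finger_force: 0.0
```

send_rows(steps="0 0 0 0; 0 0 0 0; 0 0 0 0; 0 0 0 0; 0 0 0 0", jaw=255, force=60)

```text
time: 2.9
position: [0.5147, 0.0016, 0.0548]
eef_rot: [0.0, 0.686, 0.727, 0.0]
wrist_force: [0.3, -0.5, 2.7]
opening: 0.124
finger_force: 58.7
```

send_rows(steps="0 0 0.5 0; 0 0 1.5 0; 0 0 3 0; 0 0 3 0")

```text
time: 3.23
position: [0.5158, 0.0016, 0.0869]
eef_rot: [0.001, 0.686, 0.727, 0.001]
wrist_force: [-0.1, -0.0, -1.3]
opening: 0.119
finger_force: 58.7
```

send_rows(steps="0 0 3 0; 0 0 6 0; 0 0 8.5 0; -0.4 -3 8.5 0; -0.8 -6 8.5 0")

```text
time: 3.65
position: [0.5078, -0.058, 0.1714]
eef_rot: [0.002, 0.685, 0.729, 0.002]
wrist_force: [0.7, -1.1, -2.0]
opening: 0.123
finger_force: 58.8
```

send_rows(steps="-0.5 -3.5 0 0; -1 -7 0 0; -1.5 -10.5 0 0; -2 -14 0 0; -2.5 -17.5 0 0")

```text
time: 4.07
position: [0.4805, -0.2348, 0.169]
eef_rot: [-0.0, 0.686, 0.727, -0.0]
wrist_force: [-0.1, 0.0, -1.2]
opening: 0.123
finger_force: 58.8
```

send_rows(steps="-0.4 -3.5 0 0; -0.8 -7 0 0; -1.2 -10.5 0 0; -1.2 -10.5 0 0")

```text
time: 4.4
position: [0.468, -0.3446, 0.1688]
eef_rot: [0.001, 0.689, 0.725, -0.001]
wrist_force: [0.8, -0.8, -0.5]
opening: 0.118
finger_force: 58.8
```

send_rows(steps="0 0 -3 0; 0 0 -6 0; 0 0 -9 0; 0 0 -11 0; 0 0 -11 0")

```text
time: 4.82
position: [0.4655, -0.3356, 0.0538]
eef_rot: [-0.005, 0.686, 0.727, -0.001]
wrist_force: [-0.9, 1.0, -2.5]
opening: 0.121
finger_force: 58.9
```

```bash
python3 - <<'E'
from h import *
snap('side','g2');crop('g2',350,260,180,200,3,'g2c'); print(get_state()['position'],get_state()['wrist_force'])
E
```

```text
[ 0.46698124 -0.33660287  0.05643276] [-1.0047075   0.21327579 -1.46782206]
```

View pics/g2c.png

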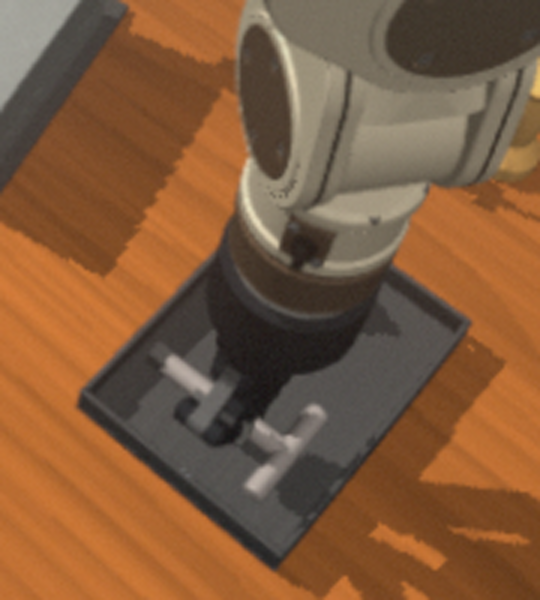

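Key is held over the tray's free near half, clear of walls and the centre. Lower to contact.

send_rows(steps="0 0 -1 0; 0 0 -2 0; 0 0 -2.4 0; 0 0 -2.6 0; 0 0 -2.6 0")

```text
time: 5.28
position: [0.4692, -0.3383, 0.0332]
eef_rot: [-0.0, 0.686, 0.727, -0.0]
wrist_force: [0.1, -0.5, -0.9]
opening: 0.123
finger_force: 58.9
```

send_rows(steps="0 0 0 0; 0 0 -0.1 0; 0 0 -0.2 0; 0 0 -0.2 0")

```text
time: 5.62
position: [0.4693, -0.3385, 0.0314]
eef_rot: [0.0, 0.686, 0.727, 0.0]
wrist_force: [0.0, 0.2, -1.9]
opening: 0.119
finger_force: 58.9
```

send_rows(steps="0 0 -0.1 0; 0 0 -0.1 0; 0 0 -0.1 0")

```text
time: 5.87
position: [0.4692, -0.3383, 0.0303]
eef_rot: [-0.0, 0.686, 0.727, -0.0]
wrist_force: [0.5, -0.3, -1.1]
opening: 0.116
finger_force: 58.9
```

send_rows(steps="0 0 -0.1 0; 0 0 -0.1 0; 0 0 -0.1 0")

```text
time: 6.12
position: [0.4692, -0.3383, 0.0292]
eef_rot: [-0.0, 0.686, 0.727, -0.0]
wrist_force: [0.4, 0.4, -1.3]
opening: 0.119
finger_force: 58.9
```

send_rows(steps="0 0 -0.1 0; 0 0 -0.1 0; 0 0 -0.1 0")

```text
time: 6.37
position: [0.4693, -0.3384, 0.0288]
eef_rot: [0.0, 0.686, 0.727, 0.0]
wrist_force: [-0.6, 1.3, 3.2]
opening: 0.12
finger_force: 59.4
```

Contact made; release and lift away, then go behind the cover's top edge.

send_rows(steps="0 0 0 0; 0 0 0 0; 0 0 0 0; 0 0 0 0", jaw=150)

```text
time: 6.7
position: [0.4693, -0.3384, 0.0283]
eef_rot: [0.0, 0.686, 0.727, 0.0]
wrist_force: [0.9, 0.3, 0.4]
opening: 0.413
finger_force: 0.0
```

send_rows(steps="0 0 0.5 0; 0 0 2 0; 0 0 5 0; 0 0 9 0; 0 0 13 0")

```text
time: 7.12
position: [0.4684, -0.3378, 0.159]
eef_rot: [-0.001, 0.686, 0.727, -0.0]
wrist_force: [1.9, -0.2, 0.4]
opening: 0.415
finger_force: 0.0
```

send_rows(steps="0 0 4 -7; 0 0 8 -14; 0 0 12 -21; 0 0 14 -28; 0 0 14 -35", jaw=255)

```text
time: 7.53
position: [0.4712, -0.3398, 0.3058]
eef_rot: [0.006, 0.875, 0.485, 0.003]
wrist_force: [0.8, 0.0, 0.2]
opening: 0.003
finger_force: 0.0
```

```bash
python3 - <<'E'
from h import *
snap('top','g3');s=get_state();print(s['position'],s['joint_pos'].round(2))
crop('g3',430,200,130,140,4,'g3c')
E
```

```text
[ 0.47046101 -0.3392856   0.30277324] [-0.62  0.39  0.33  1.51 -0.    1.51]
```

View pics/g3c.png

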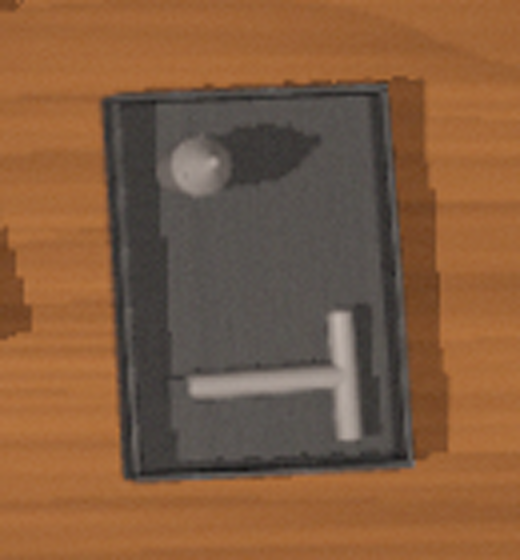

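The key lies flat in the tray's free half. Now move behind the cover.

send_rows(steps="2 3.2 0 -5; 4 6.5 0 -10; 6 9.8 0 -15; 8 13.1 0 -20; 9.9 16.4 0 -25")

```text
time: 8.0
position: [0.5684, -0.1728, 0.2975]
eef_rot: [-0.0, 0.958, 0.286, -0.001]
wrist_force: [0.7, 0.1, -0.1]
opening: -0.003
finger_force: 0.0
```

send_rows(steps="2 3.2 0 -5; 4 6.5 0 -10; 6 9.8 0 -15; 8 13.1 0 -18.8; 9.9 16.3 0 -18.8")

```text
time: 8.42
position: [0.6675, -0.0094, 0.2974]
eef_rot: [-0.0, 0.992, 0.127, -0.001]
wrist_force: [0.4, -0.6, -0.1]
opening: -0.0
finger_force: 0.0
```

send_rows(steps="0 0 0 0; 0 0 0 0; 0 0 0 0")

```text
time: 8.67
position: [0.6668, -0.0113, 0.2972]
eef_rot: [0.0, 0.992, 0.127, -0.001]
wrist_force: [-0.6, -0.9, -0.6]
opening: 0.001
finger_force: 0.0
```

send_rows(steps="0 0 -2 0; 0 0 -4 0; 0 0 -6 0; 0 0 -6 0")

```text
time: 9.0
position: [0.6642, -0.0133, 0.2338]
eef_rot: [-0.0, 0.992, 0.125, -0.004]
wrist_force: [-1.2, 0.6, -1.7]
opening: 0.005
finger_force: 0.0
```

send_rows(steps="-1.6 -0.4 0 0; -3.3 -0.9 0 0; -5.2 -1.3 -0.1 0; -7.1 -1.8 -0.4 0; -7.1 -1.8 -0.4 0")

```text
time: 9.42
position: [0.5927, -0.0313, 0.2355]
eef_rot: [0.0, 0.992, 0.125, -0.001]
wrist_force: [-0.6, 0.6, -0.4]
opening: 0.002
finger_force: 0.0
```

```bash
python3 - <<'E'
from h import *
c=snap('side','g4');crop('g4',200,60,260,260,2.2,'g4c');s=get_state();print(s['position'],s['wrist_force'],s['joint_pos'].round(2))
E
```

```text
[ 0.59470151 -0.03091108  0.23591204] [ 0.01991423 -0.27419123  0.41411315] [-0.05  0.44  0.24  1.37 -0.    2.84]
```

View pics/g4c.png

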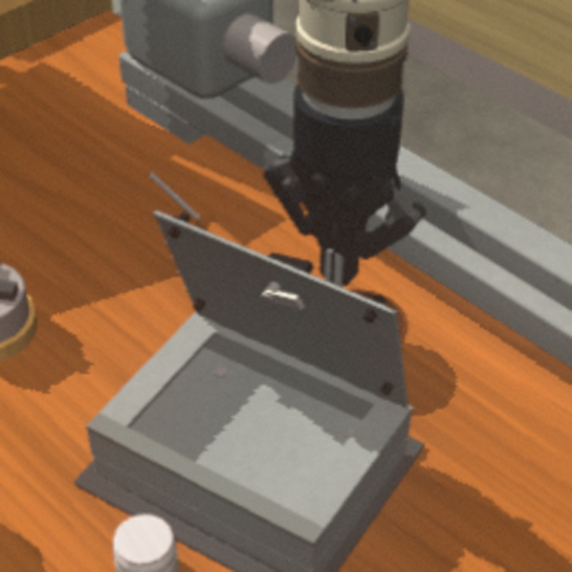

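Cover follows (free edge at crop (330,285), leaning inward). Continue down the arc.

send_rows(steps="-1.9 -0.4 -1 0; -3.7 -0.9 -2 0; -5.2 -1.3 -3 0; -6.5 -1.6 -4.2 0; -7.7 -1.9 -5.6 0")

```text
time: 9.88
position: [0.5206, -0.0491, 0.18]
eef_rot: [0.0, 0.992, 0.126, 0.002]
wrist_force: [0.6, 0.2, 1.4]
opening: -0.001
finger_force: 0.3
```

send_rows(steps="-0.9 -0.2 -1.5 0; -1.6 -0.4 -2.7 0; -2.1 -0.5 -4.1 0; -2.5 -0.6 -5.5 0; -2.5 -0.6 -5.5 0")

```text
time: 10.3
position: [0.493, -0.0548, 0.1218]
eef_rot: [-0.0, 0.992, 0.126, -0.002]
wrist_force: [0.3, -0.6, -0.1]
opening: -0.003
finger_force: 0.0
```

```bash
python3 - <<'E'
from h import *
c=snap('side','g5');crop('g5',200,100,240,260,2.2,'g5c');s=get_state();print(s['position'],s['wrist_force'],s['joint_pos'].round(2))
E
```

```text
[ 0.494134   -0.05478571  0.12304203] [-0.58433682  0.86086437 -0.25429579] [-0.11  0.33 -0.23  1.01  0.    2.78]
```

View pics/g5c.png

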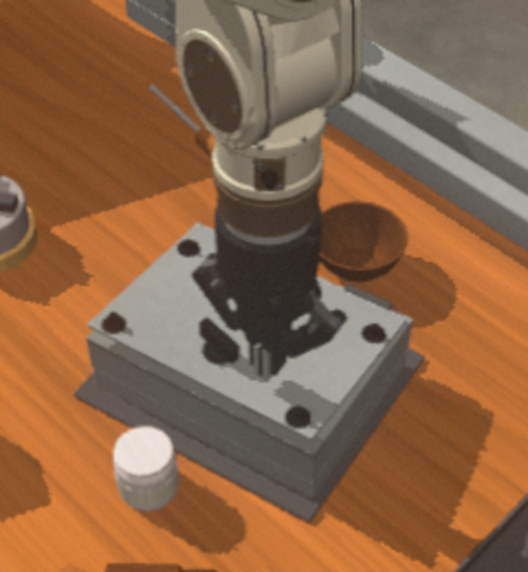

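send_rows(steps="-0.1 0 -0.8 0; -0.2 0 -1.6 0; -0.3 -0.1 -2.2 0; -0.3 -0.1 -2.5 0; -0.3 -0.1 -2.5 0")

```text
time: 10.77
position: [0.4907, -0.0553, 0.0975]
eef_rot: [-0.0, 0.992, 0.126, -0.001]
wrist_force: [0.3, 0.1, 0.7]
opening: 0.001
finger_force: 0.0
```

send_rows(steps="0 0 -0.2 0; 0 0 -0.2 0; 0 0 -0.2 0")

```text
time: 11.02
position: [0.4914, -0.0554, 0.0965]
eef_rot: [0.0, 0.992, 0.126, 0.0]
wrist_force: [-0.4, -0.0, 0.4]
opening: 0.0
finger_force: 0.0
```

send_rows(steps="0 0 -0.1 0; 0 0 -0.2 0; 0 0 -0.2 0")

```text
time: 11.27
position: [0.4917, -0.0554, 0.096]
eef_rot: [0.0, 0.992, 0.126, 0.001]
wrist_force: [-3.1, 1.0, 9.6]
opening: 0.001
finger_force: 5.1
```

send_rows(steps="0 0 -0.1 0; 0 0 -0.2 0; 0 0 -0.2 0")

```text
time: 11.52
position: [0.4917, -0.0554, 0.0959]
eef_rot: [0.0, 0.992, 0.126, 0.001]
wrist_force: [-8.5, 1.5, 23.5]
opening: -0.003
finger_force: 11.6
```

Cover is shut (contact at TCP z 0.096, 24 N press). Back off to the left for a clear look.

send_rows(steps="0 0 2 0; 0 0 5 0; 0 0 9 7; -1 3 12 14; -2 6 12 21")

```text
time: 11.93
position: [0.4753, 0.0041, 0.2189]
eef_rot: [0.002, 0.952, 0.306, 0.006]
wrist_force: [2.1, 0.3, -0.1]
opening: 0.003
finger_force: 0.0
```

send_rows(steps="-1.5 3.5 0 7; -3 7 0 14; -4.5 10.5 0 21; -6 14 0 28; -7.5 17.5 0 35")

```text
time: 12.35
position: [0.3953, 0.1811, 0.2128]
eef_rot: [0.0, 0.815, 0.58, 0.001]
wrist_force: [1.2, 0.9, 0.2]
opening: -0.0
finger_force: 0.0
```

send_rows(steps="-1.5 3.5 0 7; -3 7 0 14; -3 7 0 21; -3 7 0 21; -3 7 0 21")

```text
time: 12.77
position: [0.366, 0.2498, 0.2124]
eef_rot: [0.0, 0.698, 0.716, -0.0]
wrist_force: [0.0, -0.5, 0.0]
opening: 0.001
finger_force: 0.0
```

```bash
python3 - <<'E'
from h import *
snap('top','g6');snap('side','g7');print(get_state()['position'])
crop('g6',240,190,170,150,2.6,'a');crop('g7',215,180,190,160,2.6,'b')
a=cv2.imread('pics/a.png');b=cv2.imread('pics/b.png')
# rectified top view of closed cover plane (z=77mm) 2.4 px/mm
p=np.load('p.npy')
from fit import W,cov
def rect(c,z,s):
    ys,xs=np.mgrid[0:int(180*s),0:int(240*s)]  # col: y +120..-120 ; row: x -175(bottom)..5
    X=5-ys/s; Y=120-xs/s
    cs,sn=np.cos(p[2]),np.sin(p[2]); hx=80+X; hy=Y
    P=np.stack([p[0]+(cs*hx-sn*hy)/1e3,p[1]+(sn*hx+cs*hy)/1e3,np.full(X.shape,(70+z)/1e3)],-1).reshape(-1,3)
    m=proj(c,P).reshape(*X.shape,2).astype(np.float32)
    return cv2.remap(cv2.cvtColor(c['pixels'],cv2.COLOR_RGB2BGR),m[...,0],m[...,1],cv2.INTER_CUBIC)
r1=rect(load('g6'),7,1.65);r2=rect(load('g7'),7,1.65)
print(r1.shape)
cv2.imwrite('pics/m.png',np.vstack([np.hstack([r1,r2])]))
big=np.vstack([np.hstack([r1,r2]),np.zeros((300,r1.shape[1]*2,3),np.uint8)])
f=cv2.resize(b,(356,300)); f2=cv2.resize(a,(340,300)); big[297:597,:356]=f; big[297:597,400:740]=f2
cv2.imwrite('pics/m.png',np.clip(big.astype(float)*1.5,0,255).astype(np.uint8)[:600,:800])
E
```

```text
[0.36656476 0.24888306 0.21237868]
(297, 396, 3)
```

View pics/m.png

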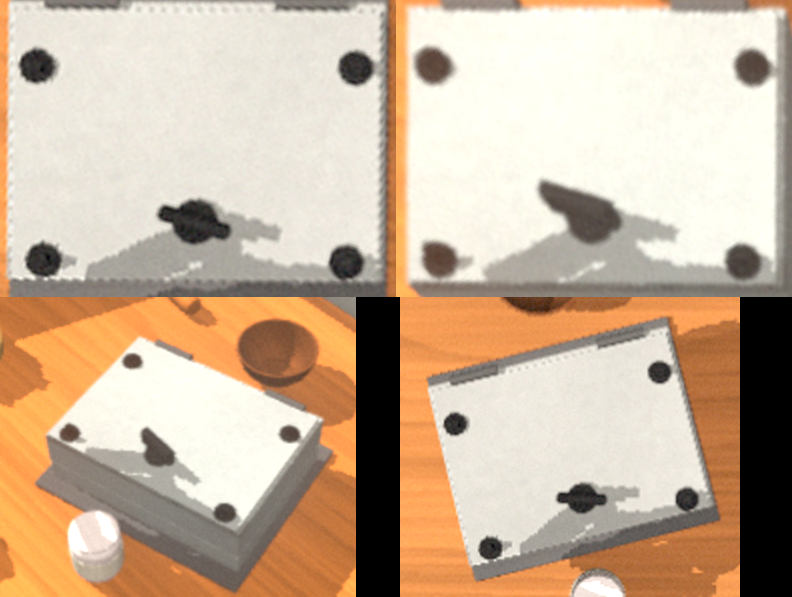

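Cover flat; wing blade in the rectified view runs (160,212)–(230,231), i.e. ≈0.26 rad, disc at (194,222). Heads at (37,65), (355,68), (43,260), (346,263). Now grip the wing.

send_rows(steps="1.5 -3.3 0 0; 3 -6.6 0 -1; 4.5 -10 0 -2; 6 -13.3 0 -2.4; 7.5 -16.6 0 -2.4", jaw=150)

```text
time: 13.28
position: [0.4418, 0.0806, 0.2125]
eef_rot: [0.0, 0.714, 0.7, 0.0]
wrist_force: [0.9, 0.7, 0.1]
opening: 0.413
finger_force: 0.0
```

send_rows(steps="1.5 -3.3 0 0; 3 -6.6 0 0; 4 -8.9 0 0; 4 -8.9 0 0; 4 -8.9 0 0")

```text
time: 13.7
position: [0.4813, -0.008, 0.2121]
eef_rot: [-0.0, 0.715, 0.699, -0.0]
wrist_force: [-1.0, 0.1, 0.7]
opening: 0.414
finger_force: 0.0
```

send_rows(steps="0 0 -3 0; 0 0 -6 0; 0 0 -8.2 0; 0 0 -8.2 0; 0 0 -8.2 0")

```text
time: 14.12
position: [0.4797, -0.0049, 0.1297]
eef_rot: [-0.001, 0.713, 0.702, -0.001]
wrist_force: [1.2, 0.1, 0.7]
opening: 0.409
finger_force: 0.0
```

send_rows(steps="0 0 -0.8 0; 0 0 -1.6 0; 0 0 -2.3 0; 0 0 -2.6 0; 0 0 -2.6 0")

```text
time: 14.53
position: [0.4807, -0.0053, 0.1037]
eef_rot: [-0.0, 0.713, 0.702, -0.0]
wrist_force: [0.3, 0.3, 0.3]
opening: 0.412
finger_force: 0.0
```

send_rows(steps="0 0 0 0; 0 0 0 0; 0 0 0 0; 0 0 0 0; 0 0 0 0", jaw=255, force=60)

```text
time: 14.95
position: [0.4822, -0.0053, 0.1049]
eef_rot: [0.001, 0.713, 0.702, 0.001]
wrist_force: [2.6, 1.1, 0.1]
opening: 0.099
finger_force: 61.5
```

send_rows(steps="0 0 0 -6; 0 0 0 -12; 0 0 0 -18; 0 0 0 -24; 0 0 0 -30")

```text
time: 15.37
position: [0.4824, -0.0053, 0.1049]
eef_rot: [0.001, 0.871, 0.491, 0.001]
wrist_force: [2.7, 1.7, 0.0]
opening: 0.097
finger_force: 61.4
```

send_rows(steps="0 0 0 -6; 0 0 0 -12; 0 0 0 -18; 0 0 0 -24; 0 0 0 -30")

```text
time: 15.78
position: [0.4825, -0.0054, 0.1049]
eef_rot: [0.0, 0.969, 0.249, 0.001]
wrist_force: [3.6, 0.0, -0.7]
opening: 0.099
finger_force: 61.4
```

send_rows(steps="0 0 0 -4; 0 0 0 -8; 0 0 0 -12; 0 0 0 -14; 0 0 0 -14")

```text
time: 16.2
position: [0.4826, -0.0055, 0.1049]
eef_rot: [0.0, 0.991, 0.131, 0.001]
wrist_force: [3.2, -1.0, -0.3]
opening: 0.098
finger_force: 61.4
```

```bash
python3 - <<'E'
from h import *
s=get_state();print({k:np.round(s[k],3) for k in('position','eef_rot','wrist_force','torque','joint_pos','opening')})
E
```

```text
{'position': array([ 0.483, -0.005,  0.105]), 'eef_rot': array([0.   , 0.991, 0.131, 0.001]), 'wrist_force': array([ 3.174, -0.985, -0.266]), 'torque': array([ 0.049, -0.817, -0.051]), 'joint_pos': array([-0.011,  0.326, -0.292,  0.95 , -0.   ,  2.867]), 'opening': np.float64(0.098)}
```

send_rows(steps="0 0 0 -1; 0 0 0 -2; 0 0 0 -2")

```text
time: 16.45
position: [0.4826, -0.0054, 0.1048]
eef_rot: [0.0, 0.993, 0.114, 0.001]
wrist_force: [4.4, -0.6, 0.1]
opening: 0.098
finger_force: 61.5
```

```bash
python3 -c "
from h import *
s=get_state();print(s['eef_rot'],s['torque'],s['joint_pos'][5])"
```

```text
[2.99543929e-04 9.93460092e-01 1.14170699e-01 1.41701225e-03] [-0.01650412 -1.0975734   0.31648975] 2.9016008409958807
```

send_rows(steps="0 0 0 -1; 0 0 0 -2; 0 0 0 -2")

```text
time: 16.7
position: [0.4826, -0.0054, 0.1049]
eef_rot: [0.0, 0.995, 0.098, 0.001]
wrist_force: [5.8, 0.1, -0.4]
opening: 0.095
finger_force: 63.2
```

```bash
python3 -c "
from h import *
s=get_state();print(s['eef_rot'],s['torque'],s['joint_pos'][5])"
```

```text
[4.41121428e-04 9.95219770e-01 9.76491014e-02 1.43773509e-03] [-0.15602025 -1.09609753  0.83475519] 2.9350229086429125
```

Torque rises sharply (0.8 N m), so the knob is at the stop. Ease back, release, and go to the near-right rivet.

send_rows(steps="0 0 0 1; 0 0 0 2.5; 0 0 0 2.5")

```text
time: 16.95
position: [0.4826, -0.0054, 0.1049]
eef_rot: [0.0, 0.993, 0.119, 0.001]
wrist_force: [5.6, -0.1, -0.4]
opening: 0.096
finger_force: 61.5
```

send_rows(steps="0 0 0 0; 0 0 0 0; 0 0 0 0; 0 0 0 0", jaw=150)

```text
time: 17.28
position: [0.4801, -0.0054, 0.1039]
eef_rot: [-0.0, 0.993, 0.118, -0.001]
wrist_force: [-0.1, 0.2, -0.4]
opening: 0.416
finger_force: 0.0
```

send_rows(steps="0 0 1 0; 0 0 3 0; 0 0 5 0; 0 0 5 0; 0 0 5 0")

```text
time: 17.7
position: [0.4817, -0.0054, 0.1551]
eef_rot: [0.0, 0.993, 0.118, 0.001]
wrist_force: [0.2, 0.2, 0.1]
opening: 0.41
finger_force: 0.0
```

send_rows(steps="0 -3.2 0 0; -0.3 -6.4 0 0; -0.3 -9.5 0 0; -0.3 -9.5 0 0; -0.3 -9.5 0 0", jaw=255)

```text
time: 18.12
position: [0.4771, -0.1014, 0.153]
eef_rot: [-0.001, 0.993, 0.117, -0.001]
wrist_force: [-0.1, 0.0, -1.0]
opening: 0.001
finger_force: 0.0
```

send_rows(steps="0 0 -2 0; 0 0 -3.5 0; 0 0 -4.2 0; 0 0 -4.2 0; 0 0 -4.2 0")

```text
time: 18.53
position: [0.4777, -0.0995, 0.1119]
eef_rot: [-0.0, 0.993, 0.119, -0.001]
wrist_force: [0.1, 0.0, -0.1]
opening: -0.003
finger_force: 0.0
```

send_rows(steps="0.2 0 -0.3 0; 0.2 0 -0.6 0; 0.2 0 -0.8 0; 0.2 0 -1 0; 0.2 0 -1 0")

```text
time: 18.95
position: [0.4814, -0.1003, 0.1032]
eef_rot: [0.0, 0.993, 0.119, 0.001]
wrist_force: [2.4, 0.9, 2.5]
opening: 0.0
finger_force: 1.2
```

send_rows(steps="0 0 -0.1 0; 0 0 -0.2 0; 0 0 -0.3 0; 0 0 -0.4 0; 0 0 -0.4 0")

```text
time: 19.37
position: [0.4815, -0.1003, 0.0993]
eef_rot: [0.0, 0.993, 0.119, 0.002]
wrist_force: [1.0, 0.9, 4.3]
opening: 0.003
finger_force: 2.2
```

send_rows(steps="0 0 -0.1 0; 0 0 -0.2 0; 0 0 -0.2 0; 0 0 -0.2 0")

```text
time: 19.7
position: [0.4815, -0.1003, 0.0989]
eef_rot: [0.0, 0.993, 0.119, 0.002]
wrist_force: [-3.2, 1.3, 15.5]
opening: -0.003
finger_force: 7.9
```

send_rows(steps="0 0 -0.1 0; 0 0 -0.1 0; 0 0 -0.1 0")

```text
time: 19.95
position: [0.4815, -0.1004, 0.0988]
eef_rot: [0.0, 0.993, 0.119, 0.002]
wrist_force: [-5.2, 2.5, 22.3]
opening: -0.003
finger_force: 11.1
```

Near-right flush (hard stop at head level). Next rear-right.

send_rows(steps="0 0 2 0; 2 0.4 3.5 0; 5 1.1 3.5 0; 8.5 1.8 3.5 0; 11.5 2.4 3.5 0")

```text
time: 20.37
position: [0.5969, -0.0762, 0.131]
eef_rot: [0.0, 0.993, 0.118, 0.001]
wrist_force: [0.9, -0.4, -0.0]
opening: 0.001
finger_force: 0.0
```

send_rows(steps="0 0 0 0; 0 0 -1 0; 0 0 -1.8 0; 0 0 -1.8 0; 0 0 -1.8 0")

```text
time: 20.78
position: [0.5929, -0.0766, 0.1109]
eef_rot: [-0.0, 0.993, 0.118, -0.002]
wrist_force: [-0.9, -0.4, -0.6]
opening: 0.001
finger_force: 0.0
```

send_rows(steps="0 0 -0.3 0; 0 0 -0.6 0; 0 0 -0.9 0; 0 0 -1.2 0; 0 0 -1.2 0")

```text
time: 21.2
position: [0.5951, -0.0767, 0.1008]
eef_rot: [0.0, 0.993, 0.118, 0.0]
wrist_force: [-0.2, -0.2, 2.0]
opening: -0.003
finger_force: 1.1
```

send_rows(steps="0 0 -0.1 0; 0 0 -0.2 0; 0 0 -0.3 0; 0 0 -0.3 0; 0 0 -0.3 0")

```text
time: 21.62
position: [0.5952, -0.0767, 0.099]
eef_rot: [0.0, 0.993, 0.118, 0.0]
wrist_force: [-3.9, -0.9, 9.9]
opening: 0.001
finger_force: 4.9
```

send_rows(steps="0 0 -0.1 0; 0 0 -0.2 0; 0 0 -0.2 0; 0 0 -0.2 0")

```text
time: 21.95
position: [0.5952, -0.0767, 0.099]
eef_rot: [0.001, 0.993, 0.118, 0.001]
wrist_force: [-8.3, 0.4, 19.1]
opening: -0.001
finger_force: 9.5
```

Rear-right done. Next rear-left.

send_rows(steps="0 0 2 0; -0.5 2.5 3.5 0; -1.4 6.2 3.5 0; -2.3 10 3.5 0; -3.2 13.8 3.5 0")

```text
time: 22.37
position: [0.5631, 0.0626, 0.1307]
eef_rot: [-0.0, 0.993, 0.118, 0.001]
wrist_force: [0.6, -0.5, -0.7]
opening: 0.0
finger_force: 0.0
```

send_rows(steps="-0.9 3.7 0 0; -1.3 5 0 0; -1.3 5 -1 0; -1.3 5 -1.8 0; -1.3 5 -1.8 0")

```text
time: 22.78
position: [0.5489, 0.1105, 0.1099]
eef_rot: [0.0, 0.993, 0.118, -0.002]
wrist_force: [-0.7, 0.2, -0.3]
opening: -0.001
finger_force: 0.0
```

send_rows(steps="0 0 -0.3 0; 0 0 -0.6 0; 0 0 -0.9 0; 0 0 -1.2 0; 0 0 -1.2 0")

```text
time: 23.2
position: [0.5506, 0.1105, 0.1004]
eef_rot: [0.0, 0.993, 0.118, 0.0]
wrist_force: [-0.8, -0.5, 0.4]
opening: -0.001
finger_force: 0.1
```

send_rows(steps="0 0 -0.1 0; 0 0 -0.2 0; 0 0 -0.3 0; 0 0 -0.3 0; 0 0 -0.3 0")

```text
time: 23.62
position: [0.5507, 0.1107, 0.099]
eef_rot: [0.001, 0.993, 0.118, 0.001]
wrist_force: [-2.2, -3.0, 10.8]
opening: -0.003
finger_force: 5.2
```

send_rows(steps="0 0 -0.1 0; 0 0 -0.2 0; 0 0 -0.2 0; 0 0 -0.2 0")

```text
time: 23.95
position: [0.5507, 0.1107, 0.0989]
eef_rot: [0.001, 0.993, 0.118, 0.001]
wrist_force: [-7.8, -3.9, 21.5]
opening: -0.007
finger_force: 10.5
```

send_rows(steps="0 0 2 0; -2 -0.6 3.5 0; -5 -1.5 3.5 0; -8.5 -2.5 3.5 0; -11.4 -3.2 3.5 0")

```text
time: 24.37
position: [0.4344, 0.079, 0.1302]
eef_rot: [-0.0, 0.993, 0.118, -0.0]
wrist_force: [0.0, -0.5, 0.4]
opening: 0.001
finger_force: 0.0
```

send_rows(steps="0 0 0 0; 0 0 -1 0; 0 0 -1.8 0; 0 0 -1.8 0; 0 0 -1.8 0")

```text
time: 24.78
position: [0.4362, 0.0796, 0.1118]
eef_rot: [-0.0, 0.993, 0.118, -0.001]
wrist_force: [0.0, -1.0, -0.1]
opening: -0.003
finger_force: 0.0
```

send_rows(steps="0 0 -0.3 0; 0 0 -0.6 0; 0 0 -0.9 0; 0 0 -1.2 0; 0 0 -1.2 0")

```text
time: 25.2
position: [0.4371, 0.0798, 0.1005]
eef_rot: [-0.0, 0.993, 0.119, 0.001]
wrist_force: [0.2, -0.9, 0.2]
opening: 0.001
finger_force: 0.3
```

send_rows(steps="0 0 -0.1 0; 0 0 -0.2 0; 0 0 -0.3 0; 0 0 -0.3 0; 0 0 -0.3 0")

```text
time: 25.62
position: [0.4371, 0.0798, 0.0989]
eef_rot: [-0.0, 0.993, 0.119, 0.001]
wrist_force: [-2.6, -1.1, 13.4]
opening: 0.002
finger_force: 6.5
```

send_rows(steps="0 0 -0.1 0; 0 0 -0.2 0; 0 0 -0.2 0; 0 0 -0.2 0")

```text
time: 25.95
position: [0.4371, 0.0798, 0.0987]
eef_rot: [-0.0, 0.993, 0.118, 0.002]
wrist_force: [-8.6, -1.3, 28.5]
opening: 0.002
finger_force: 14.1
```

send_rows(steps="0 0 2 0; 0 0 6 0; 0 2 10 0; -1.5 5 12 0; -3 8 12 0")

```text
time: 26.37
position: [0.4199, 0.1259, 0.2204]
eef_rot: [-0.013, 0.99, 0.138, 0.003]
wrist_force: [0.5, -0.9, -0.2]
opening: -0.003
finger_force: 0.0
```

send_rows(steps="-1 3 0 0; -2 6 0 0; -3.5 9 0 0; -3.5 9 0 0; -3.5 9 0 0")

```text
time: 26.78
position: [0.4024, 0.151, 0.214]
eef_rot: [-0.027, 0.987, 0.161, -0.007]
wrist_force: [0.2, -0.6, 0.5]
opening: 0.001
finger_force: 0.0
```

```bash
cat > chk.py <<'E'
from h import *
from fit import W,cov
p=np.load('p.npy')
snap('top','h6');snap('side','h7');print(get_state()['position'])
R={'rl':(-34.4,97.6),'rr':(-36,-95),'nl':(-152.6,94),'nr':(-154.4,-89.7)}
s=2
def rect(c,z,x0,y0,h):
    k=np.arange(-h,h,1/s); X,Y=np.meshgrid(x0-k,y0-k,indexing='ij')
    P=np.array([W(p,cov(0,(x,y,z))) for x,y in zip(X.ravel(),Y.ravel())])
    m=proj(c,P).reshape(*X.shape,2).astype(np.float32)
    return cv2.cvtColor(cv2.remap(c['pixels'],m[...,0],m[...,1],cv2.INTER_LINEAR),cv2.COLOR_RGB2GRAY)
for n,(x,y) in list(R.items())+[('wing',(-129,1.5))]:
    for f in('g6','h6','g7','h7'):
        h=32 if n=='wing' else 20
        g=rect(load(f),18 if n=='wing' else 7,x,y,h); b=(g<55).astype(np.uint8); m=cv2.moments(b,True)
        r,q=np.nonzero(b)
        if m['m00']>20: print(n,f,'A %.0f'%(m['m00']/s/s),'cx %.1f cy %.1f'%(m['m10']/m['m00']/s-h,m['m01']/m['m00']/s-h),'ang %.0f'%(np.degrees(.5*np.arctan2(2*m['mu11'],m['mu20']-m['mu02']))),'box',(q.min()/s-h,q.max()/s-h,r.min()/s-h,r.max()/s-h))
        else: print(n,f,g.min())
E
python3 chk.py
```

```text
[0.40300021 0.15083346 0.21450957]
rl g6 A 277 cx -0.4 cy 0.4 ang 9 box (np.float64(-10.0), np.float64(9.5), np.float64(-9.0), np.float64(9.5))
rl h6 A 273 cx -0.5 cy 0.4 ang 19 box (np.float64(-10.0), np.float64(9.0), np.float64(-9.0), np.float64(9.5))
rl g7 A 103 cx 0.6 cy -0.9 ang 35 box (np.float64(-5.5), np.float64(7.0), np.float64(-6.5), np.float64(4.5))
rl h7 A 15 cx -0.3 cy -3.5 ang 39 box (np.float64(-4.0), np.float64(6.5), np.float64(-6.5), np.float64(3.5))
rr g6 A 262 cx 0.5 cy 0.1 ang 29 box (np.float64(-8.5), np.float64(9.5), np.float64(-8.5), np.float64(9.5))
rr h6 A 260 cx 0.3 cy 0.1 ang 33 box (np.float64(-8.5), np.float64(9.5), np.float64(-8.5), np.float64(9.0))
rr g7 A 128 cx 1.8 cy -1.5 ang 18 box (np.float64(-5.0), np.float64(8.5), np.float64(-7.5), np.float64(4.5))
rr h7 A 73 cx 2.7 cy -1.2 ang 84 box (np.float64(-3.0), np.float64(8.5), np.float64(-7.5), np.float64(6.5))
nl g6 A 284 cx 0.2 cy 0.0 ang 8 box (np.float64(-9.5), np.float64(10.0), np.float64(-9.5), np.float64(9.0))
nl h6 A 280 cx 0.1 cy 0.0 ang 9 box (np.float64(-9.5), np.float64(10.0), np.float64(-10
[... 432 characters left out ...]
(-9.5), np.float64(9.0))
nr g7 A 221 cx 0.5 cy -0.4 ang -29 box (np.float64(-7.5), np.float64(9.0), np.float64(-9.0), np.float64(7.5))
nr h7 A 197 cx 0.6 cy -0.3 ang 77 box (np.float64(-6.5), np.float64(8.5), np.float64(-8.5), np.float64(7.5))
wing g6 A 640 cx -0.1 cy 0.3 ang 16 box (np.float64(-21.5), np.float64(20.0), np.float64(-12.0), np.float64(12.5))
wing h6 A 627 cx -0.1 cy 0.3 ang -89 box (np.float64(-12.5), np.float64(12.5), np.float64(-20.0), np.float64(21.0))
wing g7 A 395 cx 3.0 cy 6.3 ang 21 box (np.float64(-19.5), np.float64(20.0), np.float64(-7.0), np.float64(17.5))
wing h7 A 367 cx 3.7 cy 3.3 ang 84 box (np.float64(-6.0), np.float64(14.0), np.float64(-22.0), np.float64(20.5))
```

```bash
sed -i "/^snap/d; s/g<55/g<90/" chk.py; python3 chk.py | grep -E "[gh]7"; python3 - <<'E'
from h import *
print(get_state()['joint_pos'].round(3))
from chk import rect,R
for n,(x,y) in R.items():
    a,b=[rect(load(f),7,x,y,16).astype(int) for f in('g7','h7')]
    for g in(a,b): print(n); print(g[::4,::4])
E
```

```text
rl g7 A 320 cx -0.1 cy 0.1 ang 36 box (np.float64(-10.0), np.float64(10.5), np.float64(-9.5), np.float64(10.0))
rl h7 A 313 cx -0.4 cy 0.1 ang 47 box (np.float64(-10.0), np.float64(9.5), np.float64(-9.5), np.float64(10.0))
rr g7 A 316 cx 0.9 cy -0.4 ang 45 box (np.float64(-9.0), np.float64(11.0), np.float64(-10.5), np.float64(9.5))
rr h7 A 318 cx 0.8 cy -0.4 ang 51 box (np.float64(-9.0), np.float64(11.0), np.float64(-10.5), np.float64(9.5))
nl g7 A 505 cx 1.0 cy 5.8 ang 73 box (np.float64(-15.0), np.float64(19.5), np.float64(-10.5), np.float64(19.5))
nl h7 A 488 cx 1.1 cy 6.1 ang 74 box (np.float64(-15.0), np.float64(19.5), np.float64(-10.0), np.float64(19.5))
nr g7 A 630 cx 0.3 cy 6.9 ang -79 box (np.float64(-20.0), np.float64(19.5), np.float64(-10.5), np.float64(19.5))
nr h7 A 614 cx 0.2 cy 7.0 ang -83 box (np.float64(-20.0), np.float64(19.5), np.float64(-10.5), np.float64(19.5))
wing g7 A 974 cx 0.2 cy 2.5 ang 32 box (np.float64(-25.5), np.float64(23.0), np.float64(-15.5), np.float64(21.0))
wing h7 A 957 cx 2.2 cy 0.7 ang 75 box (np.float64(-9.5), np.float64(18.5), np.float64(-28.
[... 10229 characters left out ...]
  49  53  55  76 124 159 168]
 [168 168 153 110  67  53  51  52  52  52  52  53  59  88 145 166]
 [168 168 150 100  61  54  53  52  51  52  53  52  53  79 130 161]
 [167 166 150 106  63  54  51  52  52  51  51  52  50  75 135 163]
 [166 166 161 123  73  56  52  52  51  51  51  51  53  82 136 164]
 [161 162 157 136  85  52  50  50  50  48  49  52  58  83 133 160]
 [144 140 140 121  93  64  50  49  49  50  51  56  71  98 123 135]
 [120 120 120 116 107  85  63  59  56  60  62  76  94 110 117 119]
 [113 113 114 112 111 105  93  85  81  81  93  96 106 114 114 113]
 [ 98 101 100 101  99 101  95  97  95 100  99 100  97 101 100 101]
 [ 84  84  85  85  85  83  82  79  86  81  88  81  81  81  84  82]]
```

send_rows(steps="0 0 0 7; 0 0 0 14; 0 0 0 21; 0 0 0 21; 0 0 0 21")

```text
time: 27.3
position: [0.4035, 0.1509, 0.215]
eef_rot: [-0.026, 0.941, 0.336, -0.01]
wrist_force: [-0.5, 0.3, -0.3]
opening: -0.002
finger_force: 0.0
```

```bash
python3 -c "
from h import *
s=get_state();print(s['joint_pos'].round(3),s['time'],s['qd'].round(3)); print(job_done())"
```

```text
[ 0.324  0.143 -0.221  1.229  0.052  2.779] 27.3 [ 0.001 -0.005 -0.004 -0.001  0.002  0.005]
the job is handed in; nothing more can be done
None
```

The job is handed in at 27.3 s: the key was laid in the tray, then the cover shut, the wing knob turned to its stop, and all four rivet pins pressed flush. During the final retreat the last joint sat right at its 3.14 rad limit (it read 3.141) before I turned it back, and the result of the judging was not shown.

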